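Stow a nest plate in the change-part rack

ROBOT

A 7-joint arm with a two-finger parallel gripper is mounted at the origin on the work surface. World frame = base frame: x ahead of the robot, y to its left, z up, the work surface at z = 0. Lengths are in m, angles in rad, forces in N, time in s.
With the tool pointing down it reaches from about 0.425 to 0.925 m from the base axis. Payload 6.8 kg.
Tool frame: the origin (TCP) lies midway between the tips of the shut fingers; the grasp point (between the pads) lies 19 mm behind it (bot.pinch_z is the distance from the TCP to the grasp point, in m); z points along the fingers, y is the line along which they close (so a half turn about z gives the same grasp; the last joint's range is limited). The gripper opens to 85 mm and grips with 20 to 120 N. Pads are 22 mm wide; open, the fingers measure 114 mm over their backs; the gripper's body (76 mm by 85 mm) begins 54 mm behind the grasp point. The pads swing forward as they close: fully open they stand 13 mm farther back than shut.
Start: joints at [1.059, 0.477, 0.022, 1.555, -0.011, 1.109, -0.083], TCP at [0.265, -0.621, 0.231] pointing down, gripper open.
Joint ranges: [-2.96, 2.96], [-0.34, 2.1], [-1.41, 1.46], [0.24, 2.44], [-1.37, 4.51], [0.17, 1.92], [-2.96, 2.96]. Speed limits (rad/s): [2.39, 2.39, 3.14, 3.14, 3.14, 3.14, 3.14].

INTERFACE

Orientations are given as a unit quaternion [w, x, y, z].
In Python, from station import bot, imaging gives the robot as it stands. The module is installed in compiled form; this text tells all that it offers.
- The arm moves only by the tool carry_out, never from a script. Its argument "targets" is a list of rows, each a list of 5 numbers: the shift along the tool's x, y, z in cm, then the turn about the tool's z in degrees, then the opening, from -1 (shut) to 1 (fully open). In form: [[x, y, z, yaw, gripper], ...]. A call has 1 to 12 rows; each row shifts and turns the commanded pose from where the row before left it, along the tool's axes as they then stand; what a row does not reach is not made up. A row lasts 1/10 s, in which the tool goes at most 50 mm and 8.59 degrees, less where a joint would pass 70% of its speed; a pose out of reach is approached as far as the arm can. A call is refused whole if a number of a shift passes 5 or a number of a turn 8.59, either way. A call with a gripper value outside its range is refused whole. The fingers move at their own pace and stop on an object; "force" is the grip in N (left out, the last holds). Time passes only in rows, so rows that do not move let the fingers close. It gives the time, the measured TCP pose, the force, the opening and the grip force at its end, in the units of the state.
- bot.get_obs(): the state, without advancing time (a new reading comes with each control period).
- imaging.read_camera(name): name is "scene" or "top" or "wrist"; returns the picture (420x560x3 uint8, red, green, blue); there is no depth.
- imaging.calibration(name): a dict with "fx", "fy", "cx", "cy" (pixels), "extrinsics" (4x4, takes a point from world to camera coordinates). Camera axes: x right, y up, looking along -z (the intrinsics and any distortion apply to the point x, -y, -z); pixel columns grow to the right and rows downward; lengths in m; the calibration is good to about 2 mm. A picture is of the moment at which its call begins: read the wrist's pose just before it. calibration takes no time and is no camera call; for the wrist camera it gives the pose at the moment of the call.
- bot.hand_in(): hands the job in; it is judged then, once.
The state is a dict: "t": time; "q": joint angles; "joint_vel": joint speeds; "joint_torque": joint torques, N m; "eef_pos": TCP position; "tool_rot": TCP orientation; "contact_force": force on the tool from outside, world axes, zero at the start; "torque": the same for the moment, N m; "gripper_width": opening from 0.0 (shut) to 1.0 (fully open); "grasp_force": force on a finger pad.
Only numpy, scipy, OpenCV 4.12 (cv2) and the standard library are available. Lean on these libraries where they do the work, as an engineer would, in place of code of your own. Each camera call takes 0.05 s, during which the arm holds its last target. There are 200 camera calls.

TASK

Take the blue-banded nest plate off the sloping rest and stand it on edge, blue band up, in the free blue slot of the plate rack; sprung strips grip it in there, so press it gently down until it is fully home. Then swing the rack's red-knobbed retaining bar over the plates until it is fully closed. Leave the other two plates, the tape roll and the screwdriver where they are.

Things in the scene. Friction and masses are not known exactly. Their poses are not given: they have to be found in the camera images.
- plate_blue: Aluminium nest plate to stow, 8 thick (its x) x 110 long (y) x 80 high (z), 0.13 to 0.27 kg. Origin: middle of its bottom edge; z points to its other long edge, 80 mm away, which has an 11 mm blue band. It starts on the rest, leaning 35 degrees from upright, top edge towards the robot.
- rest: Fixed sheet-steel sloping rest. Origin: centre of the underside of its 110 (x) x 100 (y) base. The plate on it lies along its y and leans towards its -x. Its back, 70 wide, supports only the lower 45 mm of the plate's height; the upper 35 mm stands free on both faces. A ledge with a 6 mm lip holds the bottom edge.
- rack: Fixed aluminium plate rack, base 130 (x) x 215 (y) x 10. Origin: centre of its underside. Three slots run along its x, side by side at y = -46, 0, +46. At y = -98 the 14 mm post of the retaining bar, at y = +95 a keeper post 30 x 12 for the bar's end, with a stop lug; 99 and 111 high.
- guide_blue: The free blue slot. Origin: on the top of the rack's base, nominal slot middle; x along the slot, y across. The blue nylon channel slides stiffly (7 N) on its rail: the true slot middle lies up to 10 mm to either side (y) of this origin, unmeasured, to be seen or felt. Slot floor (plate origin when home) at z = 6, tops of its two cheeks, 12 mm thick, at z = 74.
- retainer (a joint): Angle of the retaining bar on its upright pivot: 0 = closed at its stop, along the rack's +y over all three plates; grows as it opens clockwise from above (pi/2: along the rack's +x). Starts at 1.3 to 1.75, stays where left (0.15 N m friction). Bar 18 wide, 10 thick, reaches 199 from the pivot; it passes 3 mm above plates that are home; a proud plate blocks it.
- retainer_knob (a point): Centre of the upright round red knob on the retaining bar, 25 diameter, 30 high (its top 15 mm above this point), 130 mm from the pivot axis, on an 8 mm high neck above the bar.
- retainer_pivot (a point): Point on the upright pivot axis of the retaining bar, level with the bar's upper face.
- plate_yellow: Yellow-banded plate of the same size, already home in its yellow slot in the rack; its top 12 mm shows. Same origin and axes. To be left alone.
- plate_green: Green-banded plate of the same size, already home in its green slot in the rack; its top 12 mm shows. Same origin and axes. To be left alone.
- tape_roll: Amber roll of film tape lying flat, 84 outside, 74 inside diameter, 25 high; origin centre of underside. To be left alone.
- screwdriver: Red-handled screwdriver, 170 long, lying along its x. To be left alone.
- slot_mouth (a point): Point above guide_blue's origin, level with the cheek tops. The slot is 10 wide and, between its end walls, 115 long; its mouth is flared over the top 5 mm, by 1.5 mm a side and 2 mm at the ends. From 20 mm below the mouth sprung steel strips on both cheeks grip the plate, about 4 N each: it does not sink by itself and takes 4 to 15 N of push.
- slot_top (a point): Point above guide_blue's origin where the middle of the plate's top edge is when home: 12 mm above the cheek tops. Fingers further down the plate's faces meet the cheeks first, so the last bit is pressed on the top edge. The neighbouring plates' tops are as high, 46 mm away or more.
Not all that is in view belongs to the job. Leave any pink or purple look-alike of the plate_blue alone.

How it is judged:
By the outcome, as a careful person would: the job done as asked, in the order asked, and still so for the second after the job is handed in, with the robot touching nothing.
It also fails if it takes over 67 s, if anything falls off the work surface, if the arm or the gripper's body presses on something with over 40 N, if the wrist force passes 120 N, or if a joint passes its speed limit or range.

## Working session

There is one attempt and no reset: what is moved stays moved. The work goes in short steps, Python scripts to look and compute and a tool call to move; the robot and the scene stay as the last step left them, time stands still between calls to the robot, and variables do not carry over. Pictures are saved under pics/ and viewed, at most 10 in all, crops included, and the job is handed in when it is done.

Besides the shell and the picture viewer there is one more tool, called as name(argument=value, ...) on one line, values as JSON. carry_out: Moves the arm, as the interface text tells. Its arguments: {"type":"object","properties":{"targets":{"type":"array"},"force":{"type":"number"}},"required":["targets"]}

```bash
mkdir -p pics; python3 - <<'E'
from station import bot, imaging
import cv2, numpy as np
o=bot.get_obs()
for k in o: print(k,np.round(o[k],3))
for n in ("scene","top","wrist"):
    c=imaging.calibration(n); print(n,[round(float(c[k]),1) for k in("fx","fy","cx","cy")],[k for k in c]); print(np.round(c["extrinsics"],3).tolist())
    cv2.imwrite(f"pics/{n}0.png",imaging.read_camera(n)[:,:,::-1])
print(bot.pinch_z)
E
```

```text
t 0.0
q [ 1.059  0.478  0.022  1.556 -0.012  1.109 -0.083]
joint_vel [ 0.001  0.001  0.001  0.    -0.     0.001 -0.   ]
joint_torque [ 0.0000e+00 -5.9645e+01  1.6080e+00 -2.8120e+01  1.2000e-02  9.0000e-03
  0.0000e+00]
eef_pos [ 0.265 -0.62   0.23 ]
tool_rot [-0.001  0.98   0.201 -0.   ]
contact_force [-0.332  0.698 -0.071]
torque [-0.057  0.012 -0.005]
grasp_force 0.0
gripper_width 0.999
scene [390.3, 390.3, 283.0, 213.5] ['fx', 'fy', 'cx', 'cy', 'extrinsics']
[[-0.162, 0.987, 0.006, 0.038], [-0.763, -0.129, 0.633, 0.38], [0.626, 0.098, 0.774, -1.175], [0.0, 0.0, 0.0, 1.0]]
top [395.2, 395.2, 274.9, 209.7] ['fx', 'fy', 'cx', 'cy', 'extrinsics']
[[0.021, -1.0, 0.012, 0.055], [0.991, 0.022, 0.13, -0.592], [-0.13, 0.009, 0.991, -0.756], [0.0, 0.0, 0.0, 1.0]]
wrist [343.3, 343.3, 279.6, 202.9] ['fx', 'fy', 'cx', 'cy', 'extrinsics']
[[0.393, -0.92, -0.001, -0.674], [0.882, 0.377, -0.283, 0.038], [0.261, 0.11, 0.959, -0.379], [0.0, 0.0, 0.0, 1.0]]
0.0187
```

View pics/top0.png

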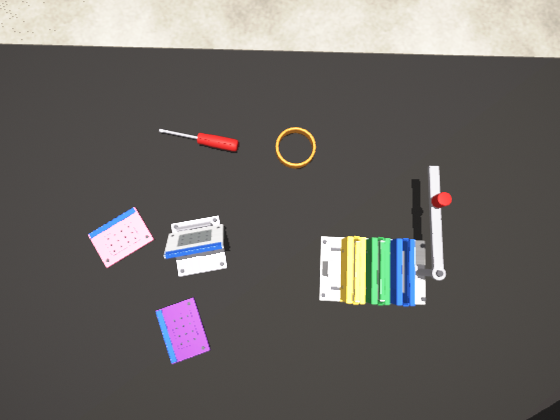

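View pics/scene0.png

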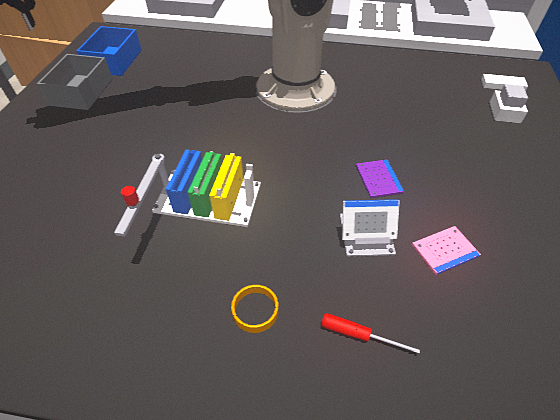

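Top view: rest with the plate near (195,247), rack near (372,270), pivot at (439,273), knob at (444,200). The scene view agrees, with the plate's band at about (371,204). Rough positions come next.

```bash
cat > h.py <<'E'
from station import bot, imaging
import cv2, numpy as np
def ray(c,p):
    d=np.array([(p[0]-c["cx"])/c["fx"],-(p[1]-c["cy"])/c["fy"],-1.]); E=np.array(c["extrinsics"]); R=E[:3,:3]
    return -R.T@E[:3,3], R.T@d
def plane(c,p,z):
    o,d=ray(c,p); return o+d*(z-o[2])/d[2]
def tri(views):  # [(c,p),...] least-squares meeting point and residual
    A=np.zeros((3,3));b=np.zeros(3);L=[]
    for c,p in views:
        o,d=ray(c,p);d=d/np.linalg.norm(d);P=np.eye(3)-np.outer(d,d);A+=P;b+=P@o;L.append((P,o))
    x=np.linalg.solve(A,b); return x,[round(1000*float(np.linalg.norm(P@(x-o))),1) for P,o in L]
def proj(c,X):
    q=np.array(c["extrinsics"])@np.append(X,1); return np.array([c["cx"]+c["fx"]*q[0]/-q[2], c["cy"]+c["fy"]*q[1]/q[2]])
def axes():
    from scipy.spatial.transform import Rotation as R
    o=bot.get_obs(); q=np.array(o["tool_rot"]); return np.array(o["eef_pos"]), R.from_quat(q[[1,2,3,0]]).as_matrix()
def togo(X,yaw=None):
    """shift in tool cm to bring TCP to X; yaw: wanted world heading (deg) of tool y (mod 180)"""
    p,M=axes(); s=100*M.T@(np.array(X)-p); h=np.degrees(np.arctan2(M[1,1],M[0,1]))
    t=None if yaw is None else -((yaw-h+90)%180-90)
    return np.round(s,2), None if t is None else round(t,1)
E
python3 - <<'E'
from h import *
T=imaging.calibration("top");S=imaging.calibration("scene")
for n,p,z in[("rest",(202,247),0),("band L",(166,257),.075),("band R",(222,249),.075),("pivot",(439,273),.1),("knob",(444,200),.14),("rack c",(372,270),.01),("rk c1",(320,300),.01),("rk c2",(322,237),.01),("rk c3",(425,303),.01),("tape",(296,147),.02),("scr",(215,142),.01)]:
    print(n,plane(T,p,z).round(3))
print(tri([(T,(444,200)),(S,(129,196))]))
E
```

```text
rest [0.514 0.218 0.   ]
band L [0.492 0.272 0.075]
band R [0.509 0.167 0.075]
pivot [ 0.473 -0.233  0.1  ]
knob [ 0.601 -0.229  0.14 ]
rack c [ 0.474 -0.133  0.01 ]
rk c1 [ 0.412 -0.027  0.01 ]
rk c2 [ 0.54 -0.03  0.01]
rk c3 [ 0.41  -0.241  0.01 ]
tape [0.727 0.027 0.02 ]
scr [0.737 0.199 0.01 ]
(array([ 0.60221745, -0.23031231,  0.13108472]), [2.4, 2.4])
```

carry_out(targets=[[0,0,-3.3,7.7,1],[0,0,-3.3,7.7,1],[0,0,-3.3,7.7,1],[2,-4,0,0,1],[2,-4,0,0,1],[2,-4,0,0,1],[2,-4,0,0,1],[2,-4,0,0,1],[2,-4,0,0,1],[2,-4,0,0,1],[2,-4,0,0,1],[0,-4,0,0,1]])

```text
t: 1.35
eef_pos: [0.427, -0.2579, 0.3301]
tool_rot: [-0.0, 1.0, 0.002, 0.0]
contact_force: [0.6, 0.4, -0.5]
gripper_width: 1.002
grasp_force: 0.0
```

carry_out(targets=[[0,-4,0,0,1],[0,-4,0,0,1],[0,-4,0,0,1],[0,0,0,0,1],[0,0,0,0,1]])

```text
t: 1.85
eef_pos: [0.4248, -0.1401, 0.3303]
tool_rot: [0.0, 1.0, 0.001, 0.0]
contact_force: [-0.6, -0.9, 0.7]
gripper_width: 0.998
grasp_force: 0.0
```

```bash
python3 - <<'E'
from h import *
print(togo((.44,-.13,.33),-90), axes()[0].round(3))
c=imaging.calibration("wrist"); im=imaging.read_camera("wrist"); cv2.imwrite("pics/w1.png",im[:,:,::-1]); 
import pickle; pickle.dump((c,im),open("w1.pkl","wb"))
cv2.imwrite("pics/w1b.png",cv2.resize(im[:,:,::-1],(800,600),interpolation=cv2.INTER_CUBIC))
E
```

```text
(array([ 1.52, -1.01,  0.03]), np.float64(0.2)) [ 0.425 -0.14   0.33 ]
```

View pics/w1b.png

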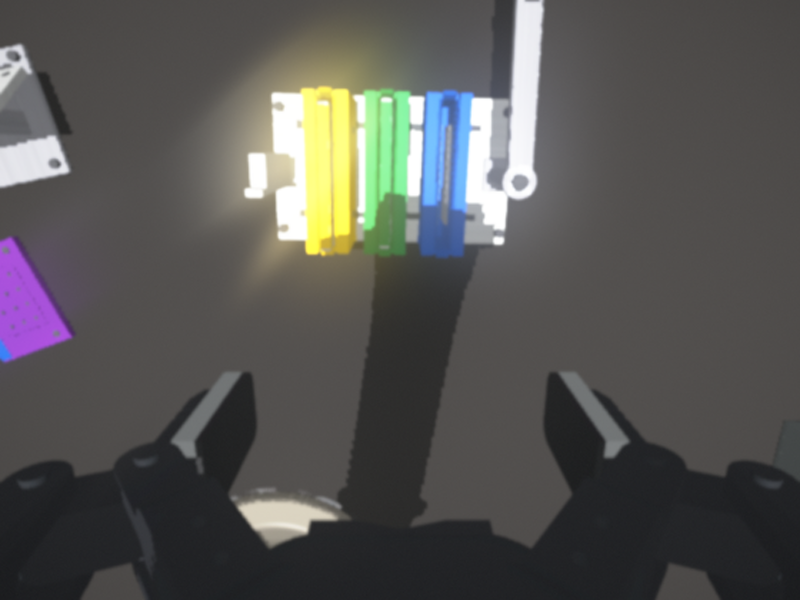

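Wrist view (800x600): rack base corners at about (273,94), (279,241), (503,244); blue channel at x 420–472, y 90–257, its dark slot near x=447; pivot ring at (520,182); the rest is partly visible at the left.

```bash
python3 - <<'E'
from h import *
import pickle
c,im=pickle.load(open("w1.pkl","rb")); T=imaging.calibration("top")
k=.7; P=lambda u,v,z: plane(c,(u*k,v*k),z)
A,B,C=P(273,94,.01),P(279,241,.01),P(503,244,.01)
print("base",A.round(4),B.round(4),C.round(4),"len",np.linalg.norm(A-B),np.linalg.norm(C-B),"centre",((A+C)/2).round(4))
print("yaw",np.degrees(np.arctan2(-(C-B)[0],(C-B)[1]))%180, np.degrees(np.arctan2((A-B)[1],(A-B)[0])))
print("pivot w",P(520,182,.114).round(4), "2view",tri([(c,(520*k,182*k)),(T,(439,273))]))
h=cv2.cvtColor(im,cv2.COLOR_RGB2HSV)
for n,lo,hi in(("y",20,33),("g",50,80),("b",100,125)):
    m=cv2.inRange(h,(lo,120,60),(hi,255,255)); m[:, :150]=0;m[:, 360:]=0; m[200:]=0
    q=max(cv2.findContours(m,0,2)[0],key=cv2.contourArea); r=cv2.minAreaRect(q); b=cv2.boxPoints(r)
    print(n,r, [plane(c,p,.084)[:2].round(4).tolist() for p in b])
# slot profile: rows across blue
for v in(80,100,120,140): print(v,[tuple(int(x) for x in im[v,u]) for u in range(290,334,2)])
E
```

```text
base [ 0.5389 -0.0294  0.01  ] [ 0.4077 -0.0259  0.01  ] [ 0.4052 -0.2404  0.01  ] len 0.13123651998206592 0.21454597334615466 centre [ 0.472  -0.1349  0.01  ]
yaw 179.34206542712198 -1.536792569615058
pivot w [ 0.4707 -0.2274  0.114 ] 2view (array([ 0.47204846, -0.22660317,  0.11574102]), [1.3, 1.3])
y ((230.33306884765625, 119.40214538574219), (119.01666259765625, 36.62686538696289), 88.94881439208984) [[0.5375, -0.0684], [0.5382, -0.107], [0.4103, -0.1064], [0.4094, -0.064]]
g ((276.0, 131.0), (6.0, 0.0), -90.0) [[0.4612, -0.1369], [0.4612, -0.1369], [0.4677, -0.1369], [0.4677, -0.1369]]
b ((310.57867431640625, 120.89847564697266), (32.9161376953125, 116.56017303466797), 4.085616588592529) [[0.4112, -0.1531], [0.5364, -0.1605], [0.5342, -0.1952], [0.4085, -0.1912]]
80 [(255, 255, 255), (255, 255, 255), (254, 254, 254), (162, 180, 208), (98, 153, 239), (112, 189, 254), (113, 191, 254), (113, 190, 254), (103, 172, 252), (91, 148, 242), (107, 181, 254), (106, 175, 252), (84, 117, 186), (79, 103, 155), (81, 111, 176), (83, 126, 216), (102, 167, 251), (110, 184, 254), (110, 184, 254), 
[... 483 characters left out ...]
, (104, 143, 219), (118, 189, 254), (119, 192, 254), (118, 192, 254), (113, 178, 253), (105, 147, 227), (121, 181, 252), (126, 155, 219), (152, 159, 171), (141, 151, 173), (98, 126, 191), (97, 147, 239), (112, 181, 254), (116, 188, 254), (117, 188, 254), (146, 206, 254), (253, 254, 255), (255, 255, 255), (255, 255, 255)]
140 [(170, 174, 171), (158, 165, 168), (104, 123, 158), (100, 153, 242), (111, 184, 254), (112, 186, 254), (111, 185, 254), (102, 168, 252), (105, 145, 225), (102, 130, 193), (133, 139, 151), (154, 158, 170), (112, 128, 169), (89, 127, 213), (100, 164, 251), (110, 181, 254), (111, 182, 254), (116, 184, 254), (222, 239, 254), (254, 254, 254), (254, 254, 254), (254, 254, 254)]
```

carry_out(targets=[[0.85,-4,0,0,1],[0.85,-4,0,0,1],[0.85,-4,0,0,1],[0.85,-4,0,0,1],[0.85,-4,0,0,1],[0.85,-4,0,0,1],[0.85,-4,0,0,1],[0.85,-4,0,0,1],[0.85,-4,0,0,1]])

```text
t: 2.8
eef_pos: [0.5026, 0.2192, 0.3299]
tool_rot: [0.0, 1.0, -0.001, -0.0]
contact_force: [1.2, -0.5, 0.1]
gripper_width: 0.993
grasp_force: 0.0
```

carry_out(targets=[[0,0,0.3,8.1,1],[0,0,0.3,8.1,1],[0,0,0.3,8.1,1],[0,0,0.3,8.1,1],[0,0,0.3,8.1,1],[0,0,0.3,8.1,1],[0,0,0.3,8.1,1],[0,0,0.3,8.1,1],[0,0,0.3,8.1,1],[0,0,0.3,8.1,1],[0,0,0,0,1],[0,0,0,0,1]])

```text
t: 4.0
eef_pos: [0.5013, 0.2166, 0.2929]
tool_rot: [0.016, 0.878, -0.479, -0.01]
contact_force: [-0.6, 0.4, -0.7]
gripper_width: 0.996
grasp_force: 0.0
```

```bash
python3 - <<'E'
from h import *
import pickle
print(togo((.50,.22,.30),9), axes()[0].round(3), np.round(bot.get_obs()["q"],2))
c=imaging.calibration("wrist"); im=imaging.read_camera("wrist")
pickle.dump((c,im),open("w2.pkl","wb"))
cv2.imwrite("pics/w2b.png",cv2.resize(im[:,:,::-1],(800,600),interpolation=cv2.INTER_CUBIC))
E
```

```text
(array([-0.35, -0.05, -0.72]), np.float64(23.7)) [0.501 0.217 0.293] [-0.98  0.25  0.56  1.79 -0.14  1.18 -2.95]
```

View pics/w2b.png

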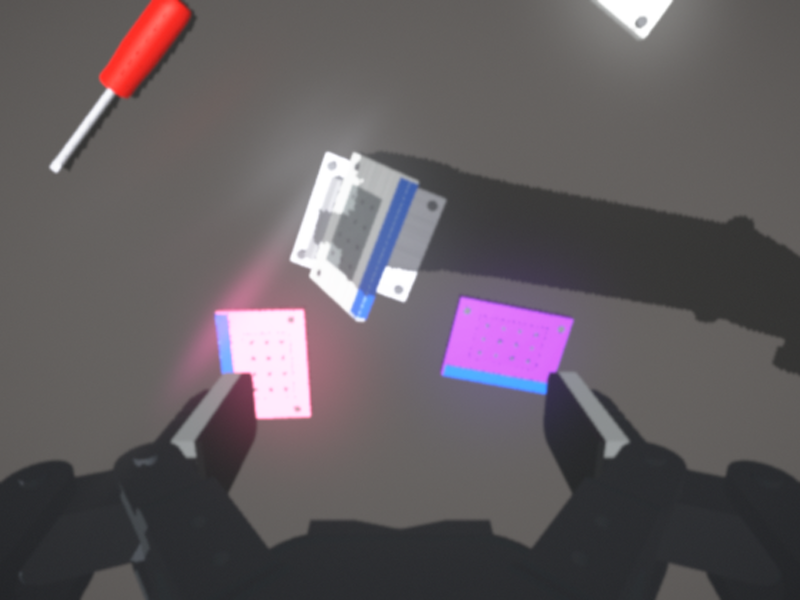

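Wrist view 2: the plate's blue band runs from (408,181) to (361,318), with the rest under it. The last joint is at its limit, so I turn the other way.

carry_out(targets=[[0,0,0,-8.5,1],[0,0,0,-8.5,1],[0,0,0,-8.5,1],[0,0,0,-8.5,1],[0,0,0,-8.5,1],[0,0,0,-8.5,1],[0,0,0,-8.5,1],[0,0,0,-8.5,1],[0,0,0,-8.5,1],[0,0,0,-8.5,1]])

```text
t: 5.05
eef_pos: [0.5018, 0.2153, 0.2936]
tool_rot: [0.004, 0.97, 0.241, -0.018]
contact_force: [0.6, 0.1, -0.1]
gripper_width: 0.999
grasp_force: 0.0
```

carry_out(targets=[[0,0,0,-8.5,1],[0,0,0,-8.5,1],[0,0,0,-8.5,1],[0,0,0,-8.5,1],[0,0,0,-8.5,1],[0,0,0,-8.5,1],[0,0,0,-8.5,1],[0,0,0,-8.5,1],[0,0,0,0,1],[0,0,0,0,1]])

```text
t: 6.05
eef_pos: [0.5017, 0.2153, 0.2935]
tool_rot: [-0.006, 0.673, 0.739, -0.017]
contact_force: [0.6, 0.3, 0.3]
gripper_width: 1.001
grasp_force: 0.0
```

```bash
python3 - <<'E'
from h import *
import pickle
p,M=axes();print(togo((.50,.22,.30),9), p.round(3), M.round(3).tolist(),np.round(bot.get_obs()["q"],2))
c=imaging.calibration("wrist"); im=imaging.read_camera("wrist")
pickle.dump((c,im),open("w3.pkl","wb"))
cv2.imwrite("pics/w3b.png",cv2.resize(im[:,:,::-1],(800,600),interpolation=cv2.INTER_CUBIC))
E
```

```text
(array([ 0.48, -0.15, -0.65]), np.float64(-3.7)) [0.502 0.215 0.294] [[-0.093, 0.995, -0.032], [0.996, 0.092, -0.017], [-0.014, -0.034, -0.999]] [-0.66  0.23  0.17  1.77 -0.04  1.18 -0.39]
```

View pics/w3b.png

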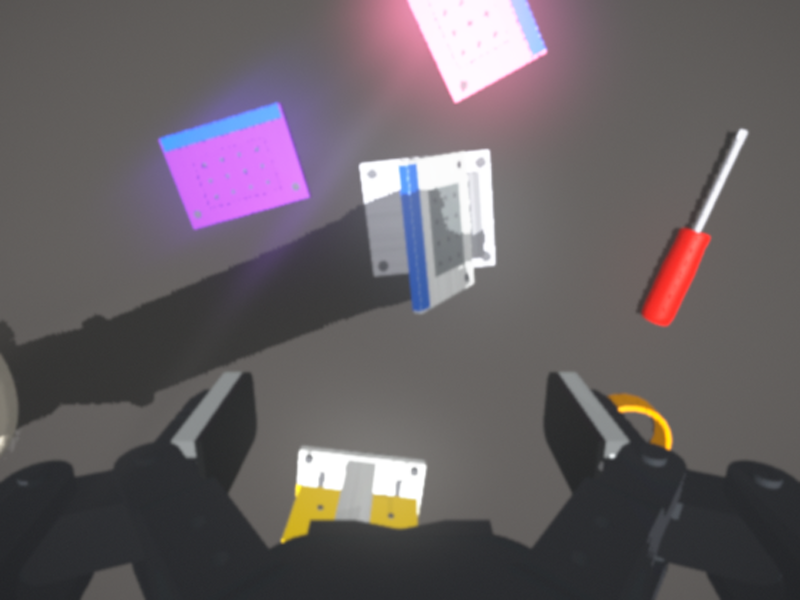

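Wrist view 3: the band runs from (408,164) at the +y end to (420,310) at the -y end, with its robot-side edge on the left. The tool is tilted about 2 degrees, which I take into account. I triangulate the band corners from views 2, 3 and top.

```bash
python3 - <<'E'
from h import *
import pickle
V=[]
def band(im,roi):
    h=cv2.cvtColor(im,cv2.COLOR_RGB2HSV); m=cv2.inRange(h,(100,140,40),(125,255,255)); k=np.zeros_like(m); x0,y0,x1,y1=roi; k[y0:y1,x0:x1]=255
    q=max(cv2.findContours(m&k,0,2)[0],key=cv2.contourArea); return cv2.boxPoints(cv2.minAreaRect(q))
for f,roi in(("w2",(240,115,305,230)),("w3",(270,105,310,225))):
    c,im=pickle.load(open(f+".pkl","rb")); b=band(im,roi); V.append((c,b)); print(f,b.round(1).tolist())
im=imaging.read_camera("top");T=imaging.calibration("top"); b=band(im,(150,225,235,270)); print("top",b.round(1).tolist()); V.append((T,b))
# corner pick: outer (robot-side, x small) at both ends via plane z=.08
def corners(c,b):
    P=[plane(c,p,.08) for p in b]; s=sorted(range(4),key=lambda i:P[i][1]); lo=sorted(s[:2],key=lambda i:P[i][0]); hi=sorted(s[2:],key=lambda i:P[i][0])
    return dict(lo_out=b[lo[0]],lo_in=b[lo[1]],hi_out=b[hi[0]],hi_in=b[hi[1]])
D=[(c,corners(c,b)) for c,b in V]
R={}
for k in D[0][1]:
    x,r=tri([(c,d[k]) for c,d in D]); x2,r2=tri([(c,d[k]) for c,d in D[:2]]); print(k,x.round(4),r,x2.round(4)); R[k]=x
print("len",np.linalg.norm(R["lo_out"]-R["hi_out"]),np.linalg.norm(R["lo_in"]-R["hi_in"]))
d=R["hi_out"]+R["hi_in"]-R["lo_out"]-R["lo_in"]; print("heading long",np.degrees(np.arctan2(d[1],d[0])))
E
```

```text
w2 [[257.3999938964844, 184.60000610351562], [280.8999938964844, 125.80000305175781], [290.8999938964844, 129.8000030517578], [267.3999938964844, 188.60000610351562]]
w3 [[281.79998779296875, 148.1999969482422], [292.79998779296875, 147.10000610351562], [299.6000061035156, 215.3000030517578], [288.6000061035156, 216.39999389648438]]
top [[163.6999969482422, 252.3000030517578], [220.0, 241.5], [221.1999969482422, 247.89999389648438], [164.89999389648438, 258.6000061035156]]
lo_out [0.509  0.1671 0.0913] [0.6, 1.2, 1.4] [0.5084 0.1675 0.092 ]
lo_in [0.5202 0.1696 0.092 ] [0.8, 0.9, 1.8] [0.5193 0.1697 0.092 ]
hi_out [0.4944 0.2426 0.1224] [19.1, 0.3, 18.8] [0.4937 0.2352 0.0694]
hi_in [0.5047 0.2445 0.1242] [19.6, 0.8, 18.9] [0.5052 0.2374 0.0685]
len 0.08292962617179642 0.08304744227548688
heading long 101.33491709985421
```

```bash
python3 - <<'E'
from h import *
import pickle
C=[pickle.load(open(f+".pkl","rb"))[0] for f in("w2","w3")]+[imaging.calibration("top")]
lo,_=tri(list(zip(C,[(290.9,129.8),(288.6,216.4),(221.2,247.9)])))
for pts in([(256.5,224.5),(280,115.5),(164.9,258.6)],):
    hi,r=tri(list(zip(C,pts))); print(hi.round(4),r)
hi2,r=tri(list(zip(C[1:],[(280,115.5),(164.9,258.6)]))); print(hi2,r)
d=hi-lo; print(np.linalg.norm(d),np.degrees(np.arctan2(d[1],d[0])),((hi+lo)/2).round(4))
# rest base corners in w3 at z~.002
P=[plane(C[1],(u*.7,v*.7),.002) for u,v in((361,164),(490,150),(495,265),(375,276))]; print(np.round(P,4).tolist(),np.mean(P,0).round(4))
a=P[1]-P[0];b=P[0]-P[3];print(np.linalg.norm(a),np.linalg.norm(b),np.degrees(np.arctan2(a[1],a[0])),np.degrees(np.arctan2(b[1],b[0])))
E
```

```text
[0.4879 0.2692 0.0943] [1.8, 1.5, 0.9]
[0.48875823 0.26971548 0.0892751 ] [0.3, 0.3]
0.10423775878204236 101.66161059732637 [0.4985 0.2181 0.0927]
[[0.4532, 0.2626, 0.002], [0.5613, 0.2843, 0.002], [0.5804, 0.1855, 0.002], [0.4729, 0.1641, 0.002]] [0.517  0.2241 0.002 ]
0.11031501714762777 0.10042530903755795 11.347983458014097 101.32627248309893
```

```bash
python3 - <<'E'
from h import *
print(togo((.5105,.2207,.15),11.3),togo((.5105,.2207,.072),11.3)[0])
E
```

```text
(array([ 0.63,  1.42, 14.29]), np.float64(-5.9)) [ 0.74  1.68 22.09]
```

carry_out(targets=[[0.3,0.7,2,-5.9,0.2],[0.3,0.7,4,0,0.2],[0,0,4,0,0.2],[0,0,4,0,0.2],[0,0,0,0,0.2],[0,0,0,0,0.2]])

```text
t: 6.75
eef_pos: [0.5098, 0.2217, 0.1532]
tool_rot: [-0.007, 0.633, 0.774, -0.018]
contact_force: [-0.5, 0.9, 1.1]
gripper_width: 0.598
grasp_force: 0.0
```

```bash
python3 - <<'E'
from h import *
print(togo((.5105,.2207,.072),11.3),togo((.5174+.024*.98,.2221+.024*.196,.072))[0],axes()[0],axes()[1].round(3).tolist(),bot.get_obs()["gripper_width"])
E
```

```text
(array([-0.01,  0.34,  8.11]), np.float64(0.1)) [-0.02  3.44  8.  ] [0.5098179  0.22167894 0.1531945 ] [[-0.199, 0.98, -0.033], [0.98, 0.198, -0.019], [-0.012, -0.036, -0.999]] 0.5977007863430813
```

Descend, then push the plate upright in +tool y while narrowing the fingers.

carry_out(targets=[[0,0.3,3,0,0.2],[0,0,3,0,0.2],[0,0,2.1,0,0.1],[0,0,0,0,0],[0,0,0,0,0],[0,0,0,0,0]], force=25)

```text
t: 7.35
eef_pos: [0.5118, 0.2217, 0.0741]
tool_rot: [-0.006, 0.633, 0.774, -0.015]
contact_force: [0.4, 0.4, 0.9]
gripper_width: 0.499
grasp_force: 0.0
```

carry_out(targets=[[0,0.5,0,0,0],[0,0.5,0,0,0],[0,0.5,0,0,0],[0,0.5,0,0,0],[0,0.5,0,0,0],[0,0.5,0,0,0],[0,0,0,0,0]])

```text
t: 8.05
eef_pos: [0.5404, 0.2268, 0.0705]
tool_rot: [-0.006, 0.633, 0.774, -0.017]
contact_force: [-0.8, -1.0, -1.0]
gripper_width: 0.5
grasp_force: 0.2
```

```bash
python3 - <<'E'
from h import *
print(togo((.5174+.029*.98,.2221+.029*.196,.072),11.3),bot.get_obs()["gripper_width"],bot.get_obs()["contact_force"])
c=imaging.calibration("wrist"); im=imaging.read_camera("wrist");s=imaging.read_camera("scene")[170:290,300:460]
a=cv2.resize(im,(400,300)); b=cv2.resize(s,(400,300),interpolation=cv2.INTER_CUBIC)
cv2.imwrite("pics/m4.png",np.hstack([a,b])[:,:,::-1])
E
```

```text
(array([-0.01,  0.54, -0.17]), np.float64(0.2)) 0.5000716333638285 [-0.81598599 -0.98782192 -1.03440999]
```

View pics/m4.png

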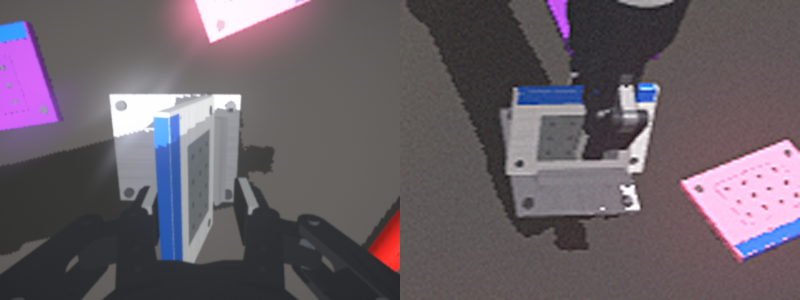

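The crop shows the plate pushed partly up between the fingers. I check the finger's position along the plate by projection before gripping.

```bash
python3 - <<'E'
from h import *
S=imaging.calibration("scene"); p,M=axes()
for X in (p-M[:,2]*.019, p-M[:,2]*.019+M[:,1]*.02, p+M[:,1]*.02):
    u=proj(S,X); print(((u-[300,170])*2.5+[400,0]).round(0))
# plate top edge ends from scene: crop px (515,88),(658,84)
for q in((515,88),(658,84)):
    u=((q[0]-400)/2.5+300,q[1]/2.5+170); print(plane(S,u,.102).round(4))
E
```

```text
[586. 116.]
[591. 137.]
[586. 151.]
[0.5326 0.1704 0.102 ]
[0.5102 0.2786 0.102 ]
```

Centred along the plate to within 2 mm. Now close while finishing the push.

carry_out(targets=[[0,0.3,0,0,-0.2],[0,0.2,0,0,-0.4],[0,0,0,0,-0.5],[0,0,0,0,-0.6],[0,0,0,0,-1],[0,0,0,0,-1],[0,0,0,0,-1],[0,0,0,0,-1]], force=25)

```text
t: 8.95
eef_pos: [0.5453, 0.228, 0.0708]
tool_rot: [-0.006, 0.633, 0.774, -0.016]
contact_force: [4.5, 0.3, -0.4]
gripper_width: 0.096
grasp_force: 24.6
```

carry_out(targets=[[0,0,-0.5,0,-1],[0,0,-1,0,-1],[0,0,-2,0,-1],[0,0,-3,0,-1],[0,0,-4,0,-1],[0,0,-4,0,-1],[0,0,-4,0,-1],[0,0,0,0,-1]], force=50)

```text
t: 9.75
eef_pos: [0.5525, 0.2321, 0.2618]
tool_rot: [-0.005, 0.633, 0.774, -0.013]
contact_force: [0.3, 0.5, -1.4]
gripper_width: 0.087
grasp_force: 52.7
```

```bash
python3 - <<'E'
from h import *
p,M=axes();o=bot.get_obs()
print(togo((.47,-.175,.27),-90),p,M.round(3).tolist(),o["gripper_width"],o["grasp_force"],np.round(o["q"],2))
im=imaging.read_camera("wrist");s=imaging.read_camera("scene")[110:290,280:520]
a=cv2.resize(im,(400,300)); b=cv2.resize(s,(400,300),interpolation=cv2.INTER_CUBIC)
cv2.imwrite("pics/m5.png",np.hstack([a,b])[:,:,::-1])
E
```

```text
(array([-38.26, -16.21,  -0.07]), np.float64(-78.5)) [0.55247188 0.23212356 0.26180568] [[-0.199, 0.98, -0.025], [0.98, 0.199, -0.014], [-0.008, -0.027, -1.0]] 0.08678332688362456 52.68635809421539 [-0.63  0.34  0.16  1.7  -0.06  1.14 -0.25]
```

View pics/m5.png

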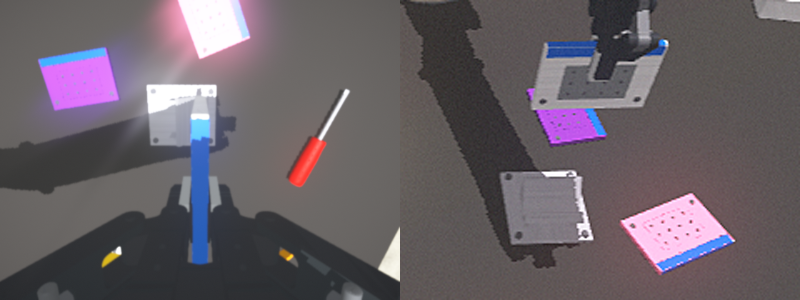

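The plate is held upright and level, band up. Carry it over the rack and turn it.

carry_out(targets=[[-3.8,-1.6,0,0,-1],[-3.8,-1.6,0,0,-1],[-3.8,-1.6,0,0,-1],[-3.8,-1.6,0,0,-1],[-3.8,-1.6,0,0,-1],[-3.8,-1.6,0,0,-1],[-3.8,-1.6,0,0,-1],[-3.8,-1.6,0,0,-1],[-3.8,-1.6,0,0,-1],[-3.8,-1.6,0,0,-1]])

```text
t: 10.85
eef_pos: [0.467, -0.174, 0.2635]
tool_rot: [-0.009, 0.632, 0.774, -0.018]
contact_force: [1.1, -0.2, -2.1]
gripper_width: 0.086
grasp_force: 52.6
```

carry_out(targets=[[0,0,0,8.5,-1],[0,0,0,8.5,-1],[0,0,0,8.5,-1],[0,0,0,8.5,-1],[0,0,0,8.5,-1],[0,0,0,8.5,-1],[0,0,0,8.5,-1],[0,0,0,8.5,-1],[0,0,0,8.5,-1],[0,0,0,8.5,-1],[0,0,0,8.5,-1],[0,0,0,8.5,-1]])

```text
t: 12.05
eef_pos: [0.4675, -0.1724, 0.2634]
tool_rot: [0.009, 1.0, -0.007, -0.019]
contact_force: [0.4, 0.0, -2.1]
gripper_width: 0.086
grasp_force: 52.5
```

```bash
python3 - <<'E'
from h import *
import pickle
p,M=axes();print(togo((.470,-.177,.19),-91),p,M.round(3).tolist(),np.round(bot.get_obs()["q"],2))
c=imaging.calibration("wrist"); im=imaging.read_camera("wrist"); pickle.dump((c,im),open("w6.pkl","wb"))
cv2.imwrite("pics/w6.png",cv2.resize(im[:300,120:520],(800,600),interpolation=cv2.INTER_CUBIC)[:,:,::-1])
E
```

```text
(array([0.53, 0.32, 7.34]), np.float64(0.2)) [ 0.46752194 -0.17241004  0.26342402] [[0.999, -0.014, -0.037], [-0.015, -1.0, -0.017], [-0.037, 0.018, -0.999]] [-0.32  0.18  0.62  1.94 -0.09  1.08 -1.26]
```

View pics/w6.png

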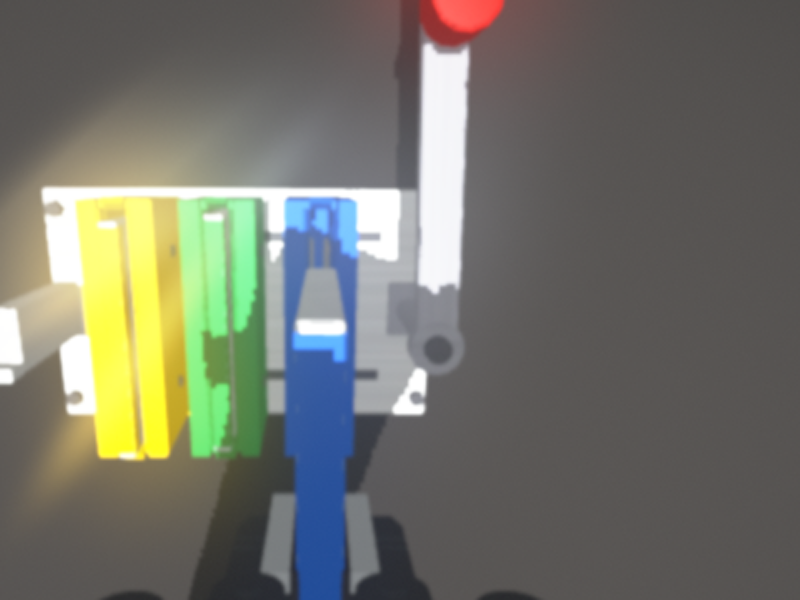

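Crop of the wrist view (2x, offset 120,0): blue channel edges at x 286/356 at the far end (y 200) and 286/354 near (y 455). The held plate is centred at x≈321, so it already lines up with the slot. Knob at (462,0), pivot at (438,347).

```bash
python3 - <<'E'
from h import *
import pickle
c,im=pickle.load(open("w6.pkl","rb")); P=lambda u,v,z: plane(c,(u/2+120,v/2),z)
f=[P(286,200,.084),P(356,200,.084)];n=[P(286,455,.084),P(354,455,.084)]
print(np.round(f+n,4).tolist()); F=sum(f)/2;N=sum(n)/2; print("mid",((F+N)/2).round(4),"len",np.linalg.norm(F-N),"yaw",np.degrees(np.arctan2((F-N)[1],(F-N)[0])))
for nme,(a,b,cc,d) in dict(yel=((78,200),(153,198),(97,457),(165,457)),gre=((180,200),(263,198),(190,457),(262,457))).items():
    print(nme,[P(*q,.084).round(4).tolist() for q in(a,b,cc,d)])
# refined edges: hsv blue mask columns at rows
h=cv2.cvtColor(im,cv2.COLOR_RGB2HSV);m=cv2.inRange(h,(95,120,40),(125,255,255))
for v in(104,112,124,140,180,210,220): 
    x=np.where(m[v,250:310])[0]+250; print(v,x.min(),x.max())
print("pivot",P(438,347,.114).round(4),"knob",P(462,0,.14).round(4))
for z in(.22,): print("plate bottom far", P(321,268,z).round(4)); 
print("plate top far corner",P(321,320,.300).round(4))
p,M=axes();print((p+.043*M[:,2]).round(4),(p-.037*M[:,2]).round(4))
b=[P(42,187,.01),P(414,190,.01),P(426,413,.01),P(68,414,.01)];print(np.round(b,4).tolist(),np.mean(b,0).round(4))
E
```

```text
[[0.5335, -0.1626, 0.084], [0.533, -0.1938, 0.084], [0.4106, -0.1589, 0.084], [0.4099, -0.1931, 0.084]]
mid [ 0.4718 -0.1771  0.084 ] len 0.1230060315832258 yaw -1.0361248432936987
yel [[0.5349, -0.0704, 0.084], [0.5352, -0.1036, 0.084], [0.4117, -0.0643, 0.084], [0.4109, -0.0982, 0.084]]
gre [[0.5342, -0.1155, 0.084], [0.5345, -0.1524, 0.084], [0.4106, -0.1107, 0.084], [0.4098, -0.1468, 0.084]]
104 264 296
112 264 296
124 264 297
140 263 296
180 263 296
210 263 296
220 263 296
pivot [ 0.4723 -0.2275  0.114 ] knob [ 0.5994 -0.2258  0.14  ]
plate bottom far [ 0.5204 -0.1752  0.22  ]
plate top far corner [ 0.5227 -0.1735  0.3   ]
[ 0.466  -0.1732  0.2205] [ 0.469  -0.1718  0.3004]
[[0.5399, -0.0284, 0.01], [0.5353, -0.2308, 0.01], [0.4056, -0.2419, 0.01], [0.4095, -0.0254, 0.01]] [ 0.4726 -0.1316  0.01  ]
```

```bash
python3 - <<'E'
from h import *
print(togo((.472,-.1753,.137),-91))
E
```

```text
(array([ 0.91,  0.04, 12.62]), np.float64(-0.2))
```

carry_out(targets=[[0.4,0,3.5,0,-1],[0.5,0,3.5,0,-1],[0,0,3.5,0,-1],[0,0,2.1,0,-1],[0,0,0,0,-1],[0,0,0,0,-1]])

```text
t: 12.7
eef_pos: [0.4735, -0.1754, 0.1388]
tool_rot: [0.009, 1.0, -0.004, -0.017]
contact_force: [0.4, -0.6, -2.2]
gripper_width: 0.085
grasp_force: 52.4
```

```bash
python3 - <<'E'
from h import *
import pickle
p,M=axes();print(togo((.472,-.1753,.127),-91),p.round(4),M.round(3).tolist(),bot.get_obs()["contact_force"].round(1))
c=imaging.calibration("wrist"); im=imaging.read_camera("wrist"); pickle.dump((c,im),open("w7.pkl","wb"))
cv2.imwrite("pics/w7.png",cv2.resize(im[30:270,170:490],(800,600),interpolation=cv2.INTER_CUBIC)[:,:,::-1])
E
```

```text
(array([-0.11, -0.03,  1.18]), np.float64(0.6)) [ 0.4735 -0.1754  0.1388] [[0.999, -0.007, -0.035], [-0.008, -1.0, -0.018], [-0.035, 0.018, -0.999]] [ 0.4 -0.6 -2.2]
```

View pics/w7.png

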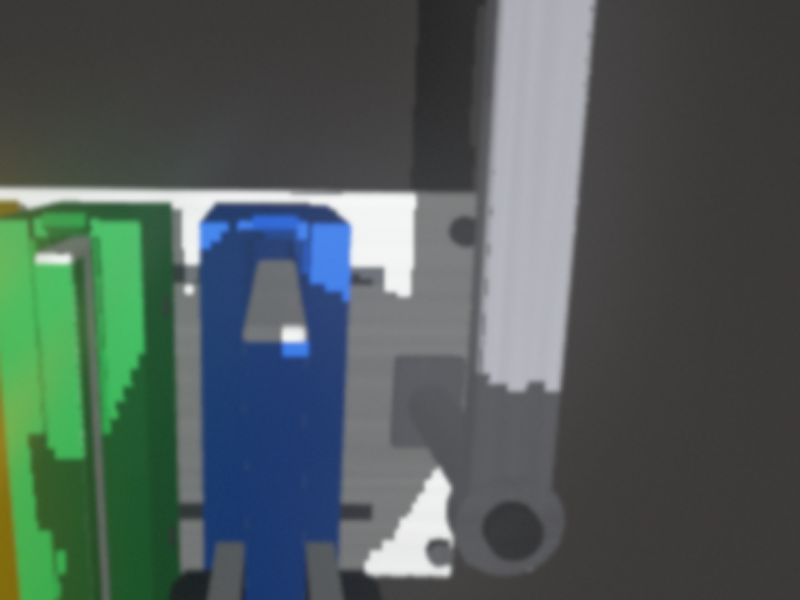

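Plate bottom end (x 254–296) is centred in the channel (edges 201–350). Lower it in stages.

carry_out(targets=[[0,0,0.5,0.5,-1],[0,0,0.5,0,-1],[0,0,0.5,0,-1],[0.05,0,0.5,0,-1],[0,0,0.5,0,-1],[0,0,0,0,-1]])

```text
t: 13.35
eef_pos: [0.4735, -0.1757, 0.1134]
tool_rot: [0.009, 1.0, -0.009, -0.017]
contact_force: [0.2, 1.4, -3.1]
gripper_width: 0.086
grasp_force: 52.4
```

carry_out(targets=[[0.02,-0.01,0.5,0,-1],[0.02,-0.01,0.5,0,-1],[0.02,-0.01,0.4,0,-1],[0,0,0,0,-1]])

```text
t: 13.75
eef_pos: [0.4745, -0.1757, 0.0998]
tool_rot: [0.009, 1.0, -0.009, -0.016]
contact_force: [0.1, 3.7, -1.7]
gripper_width: 0.087
grasp_force: 52.6
```

carry_out(targets=[[0.02,-0.02,0.4,0,-1],[0.02,-0.02,0.4,0,-1],[0,0,0.1,0,-1],[0,0,0,0,-1]])

```text
t: 14.15
eef_pos: [0.4745, -0.1758, 0.0909]
tool_rot: [0.009, 1.0, -0.009, -0.016]
contact_force: [2.1, 1.5, -2.6]
gripper_width: 0.093
grasp_force: 52.6
```

```bash
python3 - <<'E'
from h import *
p,M=axes();o=bot.get_obs();print(p.round(4),o["contact_force"].round(1),o["torque"].round(2),o["grasp_force"],o["gripper_width"])
a=cv2.resize(imaging.read_camera("scene")[125:245,120:280],(400,300),interpolation=cv2.INTER_CUBIC);b=cv2.resize(imaging.read_camera("wrist")[60:270,210:490],(400,300),interpolation=cv2.INTER_CUBIC)
cv2.imwrite("pics/m8.png",np.hstack([a,b])[:,:,::-1])
E
```

```text
[ 0.4745 -0.1758  0.0909] [ 2.1  1.5 -2.6] [ 0.58 -0.63 -0.14] 52.59321212768555 0.0930569855490747
```

View pics/m8.png

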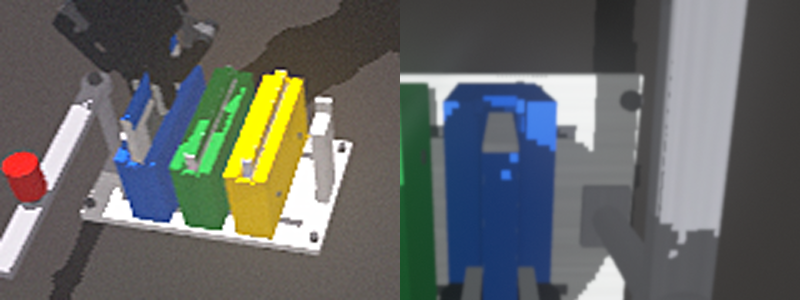

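Plate standing in the blue slot, still proud. Release with a small opening, rise, shut the fingers.

carry_out(targets=[[0,0,0,0,-0.6],[0,0,0,0,-0.4],[0,0,0,0,-0.3],[0,0,-0.5,0,-0.3],[0,0,-2,0,-0.3],[0,0,-3,0,-0.3],[0,0,-1.5,0,-1],[0,0,0,0,-1],[0,0,0,0,-1],[0,0,0,0,-1]])

```text
t: 15.25
eef_pos: [0.4758, -0.1742, 0.1602]
tool_rot: [0.009, 1.0, -0.009, -0.017]
contact_force: [-0.4, 0.4, -0.2]
gripper_width: 0.002
grasp_force: 0.0
```

```bash
python3 - <<'E'
from h import *
import pickle
p,M=axes();o=bot.get_obs();print(p.round(4),M.round(3).tolist(),o["contact_force"].round(1),o["gripper_width"],togo((.473,-.176,.135),-91))
c=imaging.calibration("wrist");im=imaging.read_camera("wrist");pickle.dump((c,im),open("w9.pkl","wb"))
a=cv2.resize(imaging.read_camera("scene")[125:245,120:280],(400,300),interpolation=cv2.INTER_CUBIC);b=cv2.resize(im[40:265,190:490],(400,300),interpolation=cv2.INTER_CUBIC)
cv2.imwrite("pics/m9.png",np.hstack([a,b])[:,:,::-1])
E
```

```text
[ 0.4758 -0.1742  0.1602] [[0.999, -0.017, -0.034], [-0.018, -1.0, -0.018], [-0.034, 0.019, -0.999]] [-0.4  0.4 -0.2] 0.0023387297024983584 (array([-0.19,  0.14,  2.53]), np.float64(0.0))
```

View pics/m9.png

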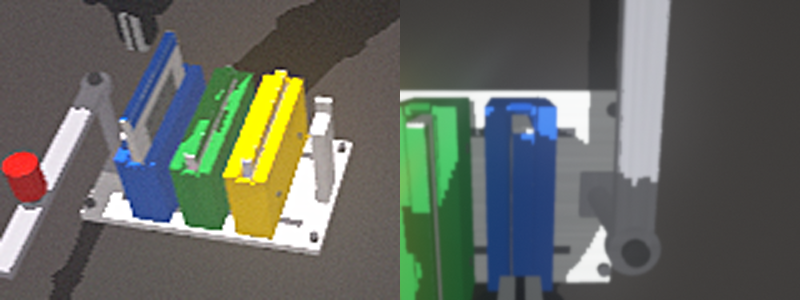

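The plate stands in the slot, held by the strips. Press on the middle of its top edge with shut fingers; home is TCP z ≈ 0.096.

carry_out(targets=[[-0.2,0.15,1,0,-1],[0,0,1,0,-1],[0.02,-0.01,0.5,0,-1],[0.02,-0.01,0.5,0,-1],[0.02,-0.01,0.5,0,-1],[0.02,-0.01,0.5,0,-1]])

```text
t: 15.95
eef_pos: [0.4746, -0.1764, 0.121]
tool_rot: [0.009, 1.0, -0.009, -0.016]
contact_force: [-0.5, -0.5, 2.5]
gripper_width: -0.001
grasp_force: 1.3
```

carry_out(targets=[[0.02,-0.01,0.5,0,-1],[0.02,-0.01,0.5,0,-1],[0.02,-0.01,0.4,0,-1],[0,0,0.3,0,-1]])

```text
t: 16.35
eef_pos: [0.4741, -0.1762, 0.1038]
tool_rot: [0.009, 1.0, -0.009, -0.016]
contact_force: [-0.2, 0.4, 2.7]
gripper_width: -0.001
grasp_force: 1.3
```

carry_out(targets=[[0,0,0.2,0,-1],[0,0,0.2,0,-1],[0,0,0.2,0,-1],[0,0,0,0,-1]])

```text
t: 16.75
eef_pos: [0.4738, -0.1763, 0.0979]
tool_rot: [0.009, 1.0, -0.009, -0.016]
contact_force: [0.5, -0.3, 0.3]
gripper_width: -0.0
grasp_force: 0.0
```

carry_out(targets=[[0,0,0.1,0,-1],[0,0,0.1,0,-1],[0,0,0.1,0,-1],[0,0,0,0,-1]])

```text
t: 17.15
eef_pos: [0.4721, -0.1766, 0.096]
tool_rot: [0.008, 1.0, -0.009, -0.018]
contact_force: [-7.4, 1.8, 19.7]
gripper_width: 0.007
grasp_force: 9.8
```

```bash
python3 - <<'E'
from h import *
p,M=axes();o=bot.get_obs();print(p.round(4),o["contact_force"].round(1))
a=cv2.resize(imaging.read_camera("scene")[125:245,120:280],(400,300),interpolation=cv2.INTER_CUBIC);b=cv2.resize(imaging.read_camera("wrist")[40:265,190:490],(400,300),interpolation=cv2.INTER_CUBIC)
cv2.imwrite("pics/m10.png",np.hstack([a,b])[:,:,::-1])
E
```

```text
[ 0.4721 -0.1766  0.096 ] [-7.4  1.8 19.7]
```

Hard stop at z = 0.096, which matches home. I've used up the picture allowance, one over in fact, so I go by touch and numbers from here. Feel both ends of the top edge to confirm it is level.

carry_out(targets=[[0,0,-1,0,-1],[3.5,0.06,-0.1,0,-1],[0,0,0.5,0,-1],[0,0,0.2,0,-1],[0,0,0.15,0,-1],[0,0,0.1,0,-1],[0,0,0,0,-1]])

```text
t: 17.95
eef_pos: [0.5081, -0.1777, 0.0961]
tool_rot: [0.009, 1.0, -0.009, -0.016]
contact_force: [-1.2, 1.1, 8.6]
gripper_width: -0.002
grasp_force: 3.9
```

carry_out(targets=[[0,0,-1,0,-1],[-3.5,-0.06,0,0,-1],[-3.5,-0.06,0,0,-1],[0,0,0.6,0,-1],[0,0,0.4,0,-1],[0,0,0.1,0,-1],[0,0,0.1,0,-1],[0,0,0,0,-1]])

```text
t: 18.75
eef_pos: [0.4397, -0.1753, 0.0962]
tool_rot: [0.009, 1.0, -0.009, -0.016]
contact_force: [-1.1, 0.8, 6.2]
gripper_width: -0.003
grasp_force: 3.2
```

Plate level at 0.096 at all three points, so it is fully home. Now rise and find the knob.

carry_out(targets=[[0,0,-2,0,-1],[0,0,-4,0,-1],[0,0,-5,0,-1],[0,0,-3,0,-0.1],[0,0,0,0,-0.1],[0,0,0,0,-0.1]])

```text
t: 19.35
eef_pos: [0.4442, -0.1725, 0.236]
tool_rot: [0.009, 1.0, -0.008, -0.015]
contact_force: [-0.6, 0.4, -0.6]
gripper_width: 0.449
grasp_force: 0.0
```

```bash
cat > red.py <<'E'
from h import *
V=[]
for n in("top","scene","wrist"):
    c=imaging.calibration(n);im=imaging.read_camera(n);h=cv2.cvtColor(im,cv2.COLOR_RGB2HSV)
    m=cv2.inRange(h,(0,150,70),(6,255,255))|cv2.inRange(h,(174,150,70),(180,255,255))
    e=proj(c,np.array([.56,-.2,.13])); best=None
    for q in cv2.findContours(m,0,2)[0]:
        a=cv2.contourArea(q)
        if a<20: continue
        x,y,w,hh=cv2.boundingRect(q); b=(x+w/2-.5,y+hh/2-.5); X=plane(c,b,.132)
        if X[1]<0.05: print(n,(x,y,w,hh),a,X.round(4)); V.append((c,b))
if len(V)>1: print(tri(V), tri(V[:2]))
E
python3 - <<'E'
import red
from h import *
p,M=axes();print(p.round(4),M.round(3).tolist(),bot.get_obs()["gripper_width"])
E
```

```text
top (432, 192, 20, 16) 209.0 [ 0.6035 -0.2281  0.132 ]
scene (121, 186, 17, 20) 225.0 [ 0.6021 -0.2274  0.132 ]
(array([ 0.60316808, -0.22698287,  0.1333811 ]), [0.5, 0.5]) (array([ 0.60316808, -0.22698287,  0.1333811 ]), [0.5, 0.5])
[ 0.4426 -0.1724  0.2344] [[0.999, -0.017, -0.035], [-0.018, -1.0, -0.018], [-0.035, 0.019, -0.999]] 0.4496746570764204
```

```bash
python3 - <<'E'
from h import *
print(togo((.603,-.227,.19),-91),togo((.603,-.227,.115),-91))
E
```

```text
(array([16.27,  5.1 ,  3.97]), np.float64(0.0)) (array([16.53,  4.96, 11.47]), np.float64(0.0))
```

carry_out(targets=[[4,1.25,1,0,-0.1],[4,1.25,1,0,-0.1],[4,1.25,1,0,-0.1],[4.3,1.35,1,0,-0.1],[0,0,0,0,-0.1],[0,0,0,0,-0.1]])

```text
t: 20.1
eef_pos: [0.6032, -0.2276, 0.1887]
tool_rot: [0.009, 1.0, -0.009, -0.019]
contact_force: [-0.8, -0.0, -0.2]
gripper_width: 0.451
grasp_force: 0.0
```

```bash
python3 - <<'E'
import red
from h import *
print(axes()[0],togo((.603,-.227,.115),-91))
E
```

```text
top (432, 194, 19, 14) 142.5 [ 0.6017 -0.2271  0.132 ]
scene (121, 186, 18, 20) 227.5 [ 0.602  -0.2265  0.132 ]
wrist (255, 197, 42, 50) 1597.5 [ 0.6001 -0.2267  0.132 ]
(array([ 0.6012391 , -0.22673963,  0.13227234]), [0.5, 0.8, 1.0]) (array([ 0.60167682, -0.22697801,  0.1316742 ]), [0.3, 0.3])
[ 0.60288435 -0.22735364  0.1914271 ] (array([ 0.26, -0.18,  7.64]), np.float64(-0.0))
```

carry_out(targets=[[0.15,-0.2,2.5,0,-0.1],[0,0,2.5,0,-0.1],[0,0,1.5,0,-0.1],[0,0,1,0,-0.1],[0,0,0,0,-0.3],[0,0,0,0,-0.3],[0,0,0,0,-0.3]], force=20)

```text
t: 20.95
eef_pos: [0.6039, -0.227, 0.1176]
tool_rot: [0.01, 1.0, -0.009, -0.015]
contact_force: [0.1, 0.2, 0.2]
gripper_width: 0.351
grasp_force: 0.0
```

carry_out(targets=[[-0.05,-0.85,0,-3.75,-0.3],[-0.11,-1.7,0,-7.5,-0.3],[-0.11,-1.7,0,-7.5,-0.3],[-0.11,-1.7,0,-7.5,-0.3],[-0.11,-1.7,0,-7.5,-0.3],[-0.11,-1.7,0,-7.5,-0.3],[0,0,0,0,-0.3]])

```text
t: 21.65
eef_pos: [0.5719, -0.1386, 0.1166]
tool_rot: [0.002, 0.938, 0.345, -0.018]
contact_force: [-0.1, 0.1, 0.4]
gripper_width: 0.349
grasp_force: 0.0
```

```bash
python3 - <<'E'
import red
from h import *
p,M=axes();print(p,np.degrees(np.arctan2(M[1,0],M[0,0])), M[:,2].round(3),bot.get_obs()["contact_force"].round(1))
E
```

```text
scene (172, 179, 16, 19) 196.0 [ 0.5686 -0.1422  0.132 ]
wrist (243, 250, 62, 86) 4224.0 [ 0.5668 -0.1424  0.132 ]
(array([ 0.56428132, -0.14448743,  0.12705335]), [0.1, 0.1]) (array([ 0.56428132, -0.14448743,  0.12705335]), [0.1, 0.1])
[ 0.57303157 -0.14109087  0.11644665] 40.04926088377092 [-0.031 -0.019 -0.999] [-0.1 -0.3 -0.3]
```

carry_out(targets=[[-0.15,-1.7,0,-7.5,-0.3],[-0.15,-1.7,0,-7.5,-0.3],[-0.15,-1.7,0,-7.5,-0.3],[-0.15,-1.7,0,-7.5,-0.3],[-0.15,-1.7,0,-7.5,-0.3],[-0.1,-1,0,-4,-0.3],[0,0,0,0,-0.3]])

```text
t: 22.5
eef_pos: [0.4889, -0.0984, 0.1179]
tool_rot: [-0.004, 0.757, 0.653, -0.018]
contact_force: [-0.7, -1.3, 0.1]
gripper_width: 0.349
grasp_force: 0.0
```

```bash
python3 - <<'E'
import red
from h import *
p,M=axes();print(p,np.degrees(np.arctan2(M[1,0],M[0,0])), bot.get_obs()["contact_force"].round(1))
E
```

```text
scene (214, 153, 7, 18) 62.5 [ 0.4871 -0.0923  0.132 ]
wrist (246, 243, 64, 84) 4146.0 [ 0.4885 -0.1006  0.132 ]
(array([ 0.48991105, -0.09373959,  0.13712286]), [3.4, 3.4]) (array([ 0.48991105, -0.09373959,  0.13712286]), [3.4, 3.4])
[ 0.49041587 -0.09816763  0.11785284] 81.55986577114562 [ 0.4  0.7 -0.8]
```

carry_out(targets=[[-0.05,-0.6,0,-2.5,-0.3],[-0.02,-0.4,0,-2,-0.3],[0,-0.3,0,-1.5,-0.3],[0,-0.2,0,0,-0.3],[0,0,0,0,-0.3]])

```text
t: 23.15
eef_pos: [0.4747, -0.0967, 0.1182]
tool_rot: [-0.005, 0.721, 0.692, -0.018]
contact_force: [0.7, 0.2, -0.3]
gripper_width: 0.349
grasp_force: 0.3
```

carry_out(targets=[[0,-0.2,0,0,-0.3],[0,-0.2,0,0,-0.3],[0,-0.1,0,0,-0.3],[0,0,0,0,-0.3]])

```text
t: 23.55
eef_pos: [0.4717, -0.0965, 0.1188]
tool_rot: [-0.003, 0.721, 0.693, -0.016]
contact_force: [7.6, -0.2, -4.9]
gripper_width: 0.353
grasp_force: 3.5
```

carry_out(targets=[[0,-0.1,0,0,-0.3],[0,-0.1,0,0,-0.3],[0,0,0,0,-0.3]])

```text
t: 23.85
eef_pos: [0.4716, -0.0965, 0.1192]
tool_rot: [-0.001, 0.721, 0.693, -0.015]
contact_force: [10.9, -0.5, -7.6]
gripper_width: 0.351
grasp_force: 5.7
```

```bash
python3 - <<'E'
import red
from h import *
p,M=axes();print(p, bot.get_obs()["contact_force"].round(1))
E
```

```text
scene (219, 149, 4, 16) 25.5 [ 0.4717 -0.0893  0.132 ]
wrist (255, 243, 64, 83) 4087.0 [ 0.4737 -0.0996  0.132 ]
(array([ 0.4745446 , -0.09146175,  0.13747461]), [4.2, 4.2]) (array([ 0.4745446 , -0.09146175,  0.13747461]), [4.2, 4.2])
[ 0.47159555 -0.09649261  0.11921308] [11.2 -0.9 -7. ]
```

Firm stop with the knob at (0.474, -0.100), where the closed bar puts it. Back off, open, rise clear.

carry_out(targets=[[0,0.3,0,0,-0.3],[0,0.25,0,0,-0.2],[0,0,0,0,-0.1],[0,0,0,0,-0.1],[0,0,-1,0,-0.1],[0,0,-3,0,-0.1],[0,0,-4,0,-0.1],[0,0,-4,0,-0.1],[-4,0,0,0,-0.1],[-4,0,0,0,-0.1],[0,0,0,0,-0.1],[0,0,0,0,-0.1]])

```text
t: 25.2
eef_pos: [0.4732, -0.175, 0.2402]
tool_rot: [-0.005, 0.722, 0.692, -0.018]
contact_force: [-0.3, 1.9, 1.2]
gripper_width: 0.447
grasp_force: 0.0
```

```bash
python3 - <<'E'
import red
from h import *
p,M=axes();print(p, bot.get_obs()["contact_force"].round(1))
# bar direction: bright bar profile in top view at expected bar-line vs knob: print projected keeper/bar end brightness
T=imaging.calibration("top");im=imaging.read_camera("top")
for s in(.06,.09,.16,.19):
    print(s,[int(im[int(round(v)),int(round(u))].max()) if im[int(round(v)),int(round(u))].std()<25 else -1 for u,v in (proj(T,np.array([.4725+.0175*s+dx,-.231+s,.109])) for dx in np.arange(-.024,.025,.004))])
E
```

```text
top (362, 264, 17, 14) 165.0 [ 0.4754 -0.0987  0.132 ]
scene (209, 148, 14, 19) 176.5 [ 0.4749 -0.0988  0.132 ]
wrist (265, 75, 34, 36) 764.0 [ 0.4734 -0.098   0.132 ]
(array([ 0.4744847 , -0.09851623,  0.13189609]), [0.9, 0.4, 1.2]) (array([ 0.47539972, -0.09857222,  0.13251338]), [0.0, 0.0])
[ 0.47371051 -0.17294884  0.2396697 ] [0.8 0.7 0.3]
0.06 [-1, -1, -1, -1, -1, 128, 131, 130, 132, -1, -1, -1, -1]
0.09 [-1, -1, -1, -1, 110, 134, 133, 134, 133, -1, -1, -1, -1]
0.16 [-1, -1, -1, -1, 233, 254, 254, 254, 255, -1, -1, -1, -1]
0.19 [255, 255, 255, 255, 255, 254, 255, 255, 255, 255, 255, 255, 255]
```

```bash
python3 -c "
from station import bot
print(bot.hand_in())"
```

```text
the job is handed in; nothing more can be done
None
```

The blue plate is fully home in the blue slot (top edge level at 0.096 m at all three points I pressed), the retaining bar is closed firmly against its stop, and the job was handed in at about 25 s; I viewed 11 pictures, one over the limit of 10.

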